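# Counter-hold the pivot bolt of a bench magnifier lamp

## Task

A colleague across the bench is about to tighten the loose arm pivot of the magnifier lamp and has hung a spanner on its nut, but the bolt creeps round with it. Lift the loose cover off the lamp's housing and lay it flat on the black mat, then reach down into the gap behind the bracket, grasp the hexagonal bolt head and hold it from turning, finishing while you still hold it. Keep off the spanner and leave the other things on the bench where they are.

Things in the scene. Friction and masses are not known exactly. Their poses are not given: they have to be found in the camera images.
- lamp_base: Fixed foot of the magnifier lamp; origin on the bench under it, z up, x away from the robot at yaw 0. Sizes in mm in this frame: foot plate x -115..96, y +-95, 20 high; light-grey housing x -110..18, y +-80, top at 123; dark bracket plate x 62..68, y +-45, top at 123. The bolt runs along x at y 0, height 105, through the bracket: head in the gap, nut and spanner on the far side.
- gap (a point): Centre of the mouth of the gap between housing and bracket, at x 40, y 0, height 123 mm in lamp_base's frame. The gap is 44 mm wide (x 18..62), 103 mm deep, open at the top once the cover is off and open at both sides (y).
- pin (a point): Tip of one of the two fixed pins on the housing top, 8 mm in diameter, 8 mm tall, at x -8, y 55 (the other at y -55), tip height 131 mm in lamp_base's frame.
- lamp_head (a point): Top centre of the round magnifier head, 190 mm across, 42 high, resting on the bench at x 83, y 445 mm in lamp_base's frame. Two arm tubes lead to it, sloping down, from the aluminium pivot boss (34 across, x 68..97, round the bolt). All fixed.
- cover: Loose cream metal cover plate, 100 (x) by 150 (y) by 4 mm, about 0.2 kg, lying over the gap on housing and bracket. Origin: centre of its underside; at the start at x 25, y 0, height 123 mm in lamp_base's frame, axes alike. Two 12 mm holes (x -33, y +-55) sit loosely over the pins; raised straight up by 10 mm it is clear of them.
- cover_grip (a point): Centre of the black bar handle on the cover, 28 mm above the cover's underside. The bar is 12 wide (x), 70 long (y) and 12 high (z); 18 mm are free between bar and plate.
- bolt_head: Hexagonal yellow-metal head of the bolt, 19 mm across flats, 8 mm thick, hidden in the gap. Origin: its centre, at x 50, y 0, height 105 mm in lamp_base's frame; its x axis is the bolt axis, parallel to lamp_base's x. A black collar 17 mm across fills the 8 mm from head to bracket. At joint bolt = 0 (and every 1.047 rad on) two flats stand upright, facing +-y.
- bolt (a joint): Turn of the bolt about its axis, with head, nut and spanner, rad: 0 when the spanner lies level towards lamp_base's -y, positive as its free end sinks (right-handed about +x). Starts between -0.3 and 0.05. The spanner's weight (about 0.06 N m) turns it slowly, about 0.014 rad/s, against a stiff damping bush until it is held; it does not reach its stop in the time given.
- spanner: Steel spanner hanging on the nut beyond the bracket, 140 mm long, 10 thick (x), rigid with the bolt; origin at the nut, at x 105, y 0, height 105 mm in lamp_base's frame; it points along its own -y. Not to be touched.
- mat: Fixed black rubber mat on the bench, 240 (x) by 220 (y) by 4 mm thick, origin at the centre of its underside; its far strip (x above 85 mm) is taken by the scalpel, the rest is free.
- scalpel: Bystander: scalpel, 150 mm long along y, 11 wide, 7 high, lying on the mat at x 95 mm.
- dish: Bystander: white porcelain plate with blue rim and centre, 190 mm across, 26 high.
- sherd_a: Bystander: blue-and-white sherd, about 60 mm, 6 thick.
- sherd_b: Bystander: blue-and-white sherd, about 50 mm, 6 thick.
- spirit_lamp: Bystander: glass spirit lamp, 76 mm across, 104 high.
- adhesive: Bystander: white bottle with red cap, 52 mm across, 115 high.
- tape_roll: Bystander: roll of tape lying flat, 92 mm across, 24 high.
- brush_jar: Bystander: blue jar, 72 mm across, with brushes up to 190 high.
Things that resemble listed ones, but are neither listed nor needed, are in the scene too. There is more than one size of the cover; the job needs the smaller.

How it is judged:
On the way, in this order (a step that is already met when the one before it is completed fails the run):
1. the cover lies flat on the mat, let go (x of cover in the frame of mat between -0.085 and 0.06 m and y of cover in the frame of mat between -0.06 and 0.06 m and height (world z) of cover below 0.01 m and angle between cover's own z axis and vertical below 0.08 rad and linear speed of cover below 0.02 m/s and contact force between the fingers and cover below 0.1 N), for 0.3 s.
2. the bolt head is gripped between the fingers and has stopped turning (contact force between the fingers and bolt_head above 6 N and distance between the grasp point and bolt_head below 0.024 m and velocity of joint bolt between -0.003 and 0.003 rad/s and value of joint bolt below 0.75 rad), for 0.8 s.
At the end, for the whole second after the job is handed in: The cover lies flat, let go, on the mat (centre within 60 mm of the mat's centre in y, -85 to 60 mm in x, tilt under 0.08 rad). The fingers grip the bolt head with over 6 N, within 24 mm of the grasp point, and it turns by less than 0.003 rad/s. The spanner is not touched (all of step 1 and all of step 2 and contact force between the fingers and spanner below 0.5 N); the arm keeps its last pose, push and grip.
It fails at once if the spanner is touched by the robot (contact force between any of the fingers, the arm and spanner above 1 N).
It fails at once if the cover is dropped or thrown (linear speed of cover above 0.8 m/s and contact force between the fingers and cover below 0.1 N).
It fails at once if a bystander is moved by more than 25 mm or knocked over (distance of any of scalpel, dish, sherd_a, sherd_b, spirit_lamp, adhesive, tape_roll, brush_jar from where it was at the start of the episode above 0.025 m or angle between any of scalpel, dish, sherd_a, sherd_b, spirit_lamp, adhesive, tape_roll, brush_jar's own z axis and vertical above 0.4 rad).
It also fails if it takes over 51 s, if anything falls off the work surface, if the arm or the gripper's body presses on something with over 40 N, if the wrist force passes 120 N, or if a joint passes its speed limit or range.

## Robot

A 7-joint arm with a two-finger parallel gripper is mounted at the origin on the work surface. World frame = base frame: x ahead of the robot, y to its left, z up, the work surface at z = 0. Lengths are in m, angles in rad, forces in N, time in s.
With the tool pointing down it reaches from about 0.4 to 0.85 m from the base axis. Payload 10.4 kg.
Tool frame: the origin (TCP) lies at the very end of the fingers, on their centre line; the grasp point (between the pads) lies 19 mm behind it; z points along the fingers, y is the line along which they close (so a half turn about z gives the same grasp; the last joint's range is limited). The gripper opens to 85 mm and grips with 20 to 120 N. Pads are 22 mm wide; open, the fingers measure 114 mm over their backs; the gripper's body (76 mm by 85 mm) begins 54 mm behind the grasp point. The pads swing forward as they close: fully open they stand 13 mm farther back than shut.
Start: joints at [-1.141, 0.332, -0.065, 1.46, 0.022, 1.35, -0.088], TCP at [0.273, 0.562, 0.231] pointing down, gripper open.
Joint ranges: [-2.6, 2.6], [-0.5, 2.12], [-1.47, 1.34], [0.16, 2.42], [-1.27, 4.41], [0.06, 2.06], [-2.6, 2.6]. Speed limits (rad/s): [2.22, 2.22, 2.79, 2.79, 3.14, 3.14, 3.14].

## Interface

Orientations are given as a unit quaternion [x, y, z, w].
In Python, from workcell import * gives the robot as it stands.
- The arm moves only by the tool step_arm, never from a script. Its argument "commands" is one flat list of numbers, 7 for each row, row after row: the finger opening in mm, from 0 to 85.4, then the shift along the world's x, y, z as a fraction of full scale, then the turn, a rotation vector about the world's x, y, z as a fraction of full scale. A call has exactly 10 rows; each row is the pose to reach, as a shift and turn from the pose commanded when the call began, turning the shorter way round; what a row does not reach only later rows make up. Full scale, the value 1, is 0.6 m for a shift and pi rad for a turn. A row lasts 1/8 s, in which the tool goes at most 62.5 mm and 10.7 degrees, less where a joint would pass 70% of its speed; a pose out of reach is approached as far as the arm can. A call with a number of a shift or a turn outside -1 to 1 is refused whole. A call with a gripper value outside its range is refused whole. The fingers move at their own pace and stop on an object; "squeeze" is the grip in N (left out, the last holds). Time passes only in rows, so rows that repeat a pose let the fingers close, or fill a call up. It gives the time, the measured TCP pose, the force, the opening and the grip force at its end, in the units of the state.
- get_obs(): the state, without advancing time (a new reading comes with each control period).
- camera(name): name is "scene" or "side" or "wrist"; returns the picture (420x560x3 uint8, red, green, blue); there is no depth.
- camera_params(name): a dict with "mtx" (3x3 intrinsics, pixels), "dist" ([k1, k2, p1, p2, k3] as OpenCV has them; the pictures are not rectified), "extrinsics" (4x4, takes a point from world to camera coordinates); the wrist camera has in their place "tool_from_camera" (4x4, takes a point from camera to tool coordinates, whose origin is the TCP and whose axes are the flange's). Camera axes: x right, y down, z forward; pixel columns grow to the right and rows downward; lengths in m; the calibration is good to about 2 mm. A picture is of the moment at which its call begins: read the wrist's pose just before it. camera_params takes no time and is no camera call.
- hand_in(): hands the job in; it is judged then, once.
The state is a dict: "clock": time; "joint_pos": joint angles; "joint_velocities": joint speeds; "tau": joint torques, N m; "position": TCP position; "ee_rot": TCP orientation; "ft_force": force on the tool from outside, world axes, zero at the start; "torque": the same for the moment, N m; "grip_width": opening from 0.0 (shut) to 1.0 (fully open); "grasp_force": force on a finger pad.
Only numpy, scipy, OpenCV 4.12 (cv2) and the standard library are available. Lean on these libraries where they do the work, as an engineer would, in place of code of your own. Each camera call takes 0.05 s, during which the arm holds its last target. There are 200 camera calls.

## Working session

There is one attempt and no reset: what is moved stays moved. The work goes in short steps, Python scripts to look and compute and a tool call to move; the robot and the scene stay as the last step left them, time stands still between calls to the robot, and variables do not carry over. Pictures are saved under pics/ and viewed, at most 10 in all, crops included, and the job is handed in when it is done.

Besides the shell and the picture viewer there is one more tool, called after ">>>" in YAML: its name, and indented under it one key for each argument. step_arm: Moves the arm, as the interface text tells. Its arguments: {"type":"object","properties":{"commands":{"type":"array","items":{"type":"number"}},"squeeze":{"type":"number"}},"required":["commands"]}

```bash
ls; mkdir -p pics; cat > h.py <<'E'
from workcell import *
import numpy as np, cv2
from scipy.spatial.transform import Rotation as R
def T_tool(o):
    T=np.eye(4);T[:3,:3]=R.from_quat(o["ee_rot"]).as_matrix();T[:3,3]=o["position"];return T
def cam(name,o=None):
    p=camera_params(name);K=np.array(p["mtx"],float);d=np.array(p["dist"],float)
    if name=="wrist": E=np.linalg.inv(T_tool(o)@np.array(p["tool_from_camera"]))
    else: E=np.array(p["extrinsics"])
    return K,d,E
def plane(c,uv,z):
    K,d,E=c
    n=cv2.undistortPoints(np.array(uv,float).reshape(-1,1,2),K,d)[:,0]
    r=np.c_[n,np.ones(len(n))]@E[:3,:3]; o=-E[:3,:3].T@E[:3,3]
    return o+r*((z-o[2])/r[:,2])[:,None]
def proj(c,P):
    K,d,E=c
    return cv2.projectPoints(np.array(P,float).reshape(-1,3),cv2.Rodrigues(E[:3,:3])[0],E[:3,3],K,d)[0][:,0]
E
cat > a.py <<'E'
from h import *
o=get_obs();print(o)
ims=[camera(n) for n in("scene","side","wrist")]
for n,i in zip(("scene","side","wrist"),ims): np.save(f"{n}.npy",i);cv2.imwrite(f"pics/{n}0.png",cv2.resize(i[...,::-1],(800,600)))
for n in("scene","side","wrist"):print(camera_params(n))
E
python3 a.py
```

```text
pics
{'clock': 0.0, 'joint_pos': array([-1.14060334,  0.33287932, -0.06470233,  1.4609646 ,  0.02157792,
        1.34992076, -0.08851243]), 'joint_velocities': array([-0.0025421 ,  0.00018093,  0.00178626, -0.00118329,  0.00101577,
       -0.00049446, -0.00022979]), 'tau': array([ 1.45125123e-04, -6.25450373e+01,  4.93260822e-02, -3.91612172e+01,
        1.61225873e-02,  1.00361207e-02, -8.28067709e-05]), 'position': array([0.27324987, 0.56166411, 0.23050017]), 'ee_rot': array([ 2.24464260e-01,  9.74482042e-01, -7.24914313e-04, -1.42334947e-04]), 'ft_force': array([-0.55429946, -0.2798787 ,  0.90474573]), 'torque': array([ 0.00849317,  0.0003093 , -0.00491897]), 'grasp_force': 0.0, 'grip_width': 1.000348169397383}
{'mtx': array([[397.87577072,   0.        , 280.99697799],
       [  0.        , 397.87577072, 212.94024196],
       [  0.        ,   0.        ,   1.        ]]), 'dist': array([-0.11292637,  0.        ,  0.        ,  0.        ,  0.        ]), 'extrinsics': array([[-0.18713441,  0.98227035,  0.01121034,  0.04839978],
       [ 0.62483707,  0.12782931, -0.77021965, -0.210063
[... 540 characters left out ...]
93, -0.74035626,  1.15742685],
       [ 0.        ,  0.        ,  0.        ,  1.        ]])}
{'mtx': array([[345.85744242,   0.        , 276.3379776 ],
       [  0.        , 345.85744242, 207.53609793],
       [  0.        ,   0.        ,   1.        ]]), 'dist': array([-0.04120565,  0.        ,  0.        ,  0.        ,  0.        ]), 'tool_from_camera': array([[-6.42731203e-04, -9.52914342e-01, -3.03238920e-01,
         7.75416886e-02],
       [ 9.99999784e-01, -5.71086860e-04, -3.24939173e-04,
         2.31878966e-05],
       [ 1.36463435e-04, -3.03239064e-01,  9.52914504e-01,
        -1.42393549e-01],
       [ 0.00000000e+00,  0.00000000e+00,  0.00000000e+00,
         1.00000000e+00]])}
```

View pics/scene0.png

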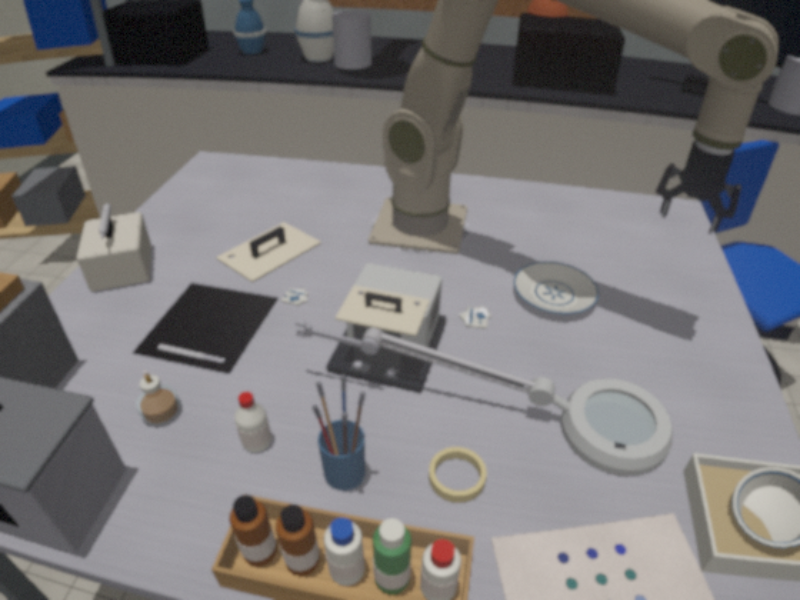

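View pics/side0.png

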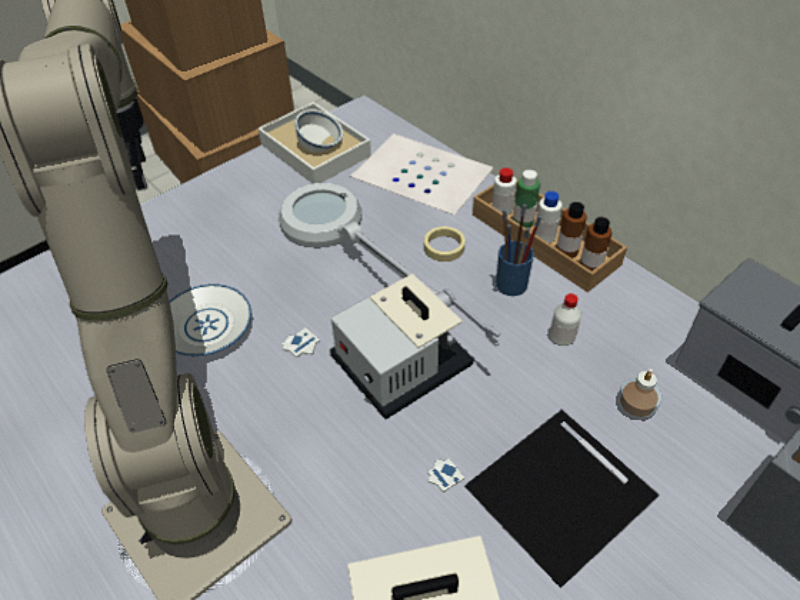

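The scene view (800x600) shows the small cover on the lamp at about (385,302), the mat at (207,325) with the scalpel on its near edge, and a larger decoy cover on the bench at (268,250). The side view shows the cover at (415,310), the mat at (562,497), the spanner end at (490,335), and the foot plate corners.

```bash
cat > m.py <<'E'
from h import *
S=560/800
for n,cc,mc in(("side",(415,310),(562,497)),("scene",(360,315),(207,325))):
    im=np.load(n+".npy").astype(int);c=cam(n);r,g,b=im[...,0],im[...,1],im[...,2]
    print(n,"cover rgb",im[int((cc[1]-10)*S),int((cc[0]-20)*S)])
    def quad(mask,pt,z,name,close=5):
        mask=cv2.morphologyEx(mask.astype(np.uint8),cv2.MORPH_CLOSE,np.ones((close,close)))
        cs,_=cv2.findContours(mask,cv2.RETR_EXTERNAL,cv2.CHAIN_APPROX_NONE)
        cs=[k for k in cs if cv2.pointPolygonTest(k,(pt[0]*S,pt[1]*S),True)>-6 and cv2.contourArea(k)>500]
        k=max(cs,key=cv2.contourArea);h=cv2.convexHull(k)
        P=plane(c,k[:,0]+0.0,z)[:,:2].astype(np.float32)
        rc=cv2.minAreaRect((P*1000));print(name,z,"area",cv2.contourArea(k),"rect mm",rc)
        q=cv2.approxPolyN(h,4,ensure_convex=True)[0] if hasattr(cv2,'approxPolyN') else None
        print(np.round(plane(c,q,z)[:,:2],4).tolist(), (q/S).tolist())
    quad((r-b>22)&(r>150),cc,0.127,"cover",9)
    quad((r+g+b<120),mc,0.004,"mat",3)
E
python3 m.py
```

```text
side cover rgb [226 222 198]
cover 0.127 area 1552.5 rect mm ((500.9208068847656, 11.76959228515625), (150.63665771484375, 99.10662841796875), 84.42964935302734)
[[0.5439, -0.0668], [0.4429, -0.0583], [0.459, 0.0931], [0.5554, 0.0798]] [[461.42857142857144, 320.0], [417.14285714285717, 347.14285714285717], [368.5714285714286, 295.7142857142857], [411.42857142857144, 274.2857142857143]]
mat 0.004 area 8280.5 rect mm ((478.0606994628906, -373.9159240722656), (218.7216796875, 239.94198608398438), 86.94879913330078)
[[0.5926, -0.4892], [0.3528, -0.4771], [0.3653, -0.2593], [0.6054, -0.2709]] [[658.5714285714287, 494.28571428571433], [560.0, 587.1428571428572], [464.28571428571433, 485.7142857142857], [561.4285714285714, 408.5714285714286]]
scene cover rgb [163 160 166]
cover 0.127 area 910.5 rect mm ((505.5985107421875, 10.586112976074219), (144.6139678955078, 90.97130584716797), 84.91703796386719)
[[0.4673, 0.0842], [0.5561, 0.0805], [0.5436, -0.0672], [0.4569, -0.058]] [[425.7142857142857, 301.42857142857144], [415.7142857142857, 332.8571428571429], [335.7142857142857, 317.14285714285717], [352.8571428571429, 288.5714285714286]]
mat 0.004 area 988.0 rect mm ((485.41259765625, -399.9037780761719), (151.31190490722656, 220.0540008544922), 85.40333557128906)
[[0.5023, -0.3239], [0.5971, -0.3518], [0.5924, -0.4826], [0.3516, -0.4641]] [[225.71428571428572, 332.8571428571429], [192.85714285714286, 362.8571428571429], [135.71428571428572, 351.42857142857144], [197.14285714285717, 281.42857142857144]]
```

```bash
python3 -c "
from h import *
im=np.load('side.npy')
print(im[150:300:10,250:350:10].tolist()[5:8])
cv2.imwrite('pics/c1.png',cv2.resize(im[170:300,220:370,::-1],(750,650),interpolation=cv2.INTER_CUBIC)[:600])"
```

```text
[[[175, 178, 185], [170, 173, 180], [53, 55, 65], [230, 227, 203], [226, 222, 198], [160, 163, 171], [172, 175, 182], [166, 168, 176], [167, 169, 177], [162, 166, 172]], [[167, 171, 178], [148, 151, 146], [198, 196, 177], [233, 229, 205], [12, 11, 16], [228, 226, 202], [179, 184, 189], [164, 168, 175], [172, 175, 183], [168, 174, 180]], [[195, 203, 199], [197, 205, 201], [132, 129, 112], [227, 223, 202], [233, 229, 205], [180, 174, 152], [226, 222, 199], [169, 173, 180], [174, 177, 188], [167, 170, 178]]]
```

View pics/c1.png

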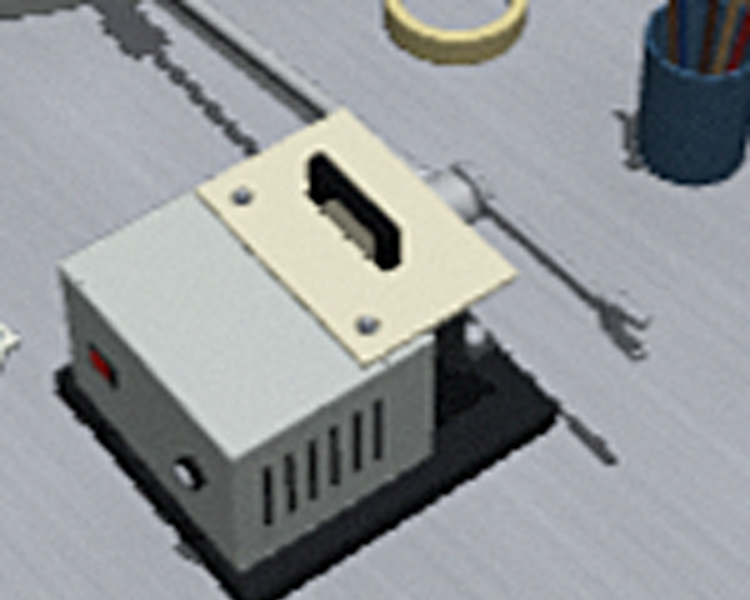

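The crop shows both pins through the cover's holes at (240,195) and (367,325), and the handle bar runs along the cover's y axis. Cover: centre ≈ (0.502, 0.0115), yaw ≈ -5.6°. Mat: centre (0.478, -0.374), yaw ≈ -3°. Moving above the cover next.

>>> step_arm:
  commands: [40, 0.381, -0.917, 0.05, 0, 0, -0.387, 40, 0.381, -0.917, 0.05, 0, 0, -0.387, 40, 0.381, -0.917, 0.05, 0, 0, -0.387, 40, 0.381, -0.917, 0.05, 0, 0, -0.387, 40, 0.381, -0.917, 0.05, 0, 0, -0.387, 40, 0.381, -0.917, 0.05, 0, 0, -0.387, 40, 0.381, -0.917, 0.05, 0, 0, -0.387, 40, 0.381, -0.917, 0.05, 0, 0, -0.387, 40, 0.381, -0.917, 0.05, 0, 0, -0.387, 40, 0.381, -0.917, 0.05, 0, 0, -0.387]
  squeeze: 40

```text
clock: 1.4
position: [0.5025, 0.0083, 0.2616]
ee_rot: [0.742, 0.67, 0.0, 0.0]
ft_force: [-0.5, 1.3, -0.5]
grip_width: 0.47
grasp_force: 0.0
```

```bash
cat > w.py <<'E'
from h import *
import sys
o=get_obs();im=camera("wrist");np.savez(sys.argv[1],im=im,p=o["position"],q=o["ee_rot"])
print(o["clock"],o["position"],R.from_quat(o["ee_rot"]).as_matrix().round(3).tolist(),o["joint_pos"].round(2),o["ft_force"].round(1))
cv2.imwrite(f"pics/{sys.argv[1]}.png",cv2.resize(im[...,::-1],(800,600)))
c=cam("wrist",o);i=im.astype(int);r,b=i[...,0],i[...,2]
m=cv2.morphologyEx(((r-b>18)&(r>150)).astype(np.uint8),cv2.MORPH_CLOSE,np.ones((9,9)))
cs,_=cv2.findContours(m,cv2.RETR_EXTERNAL,cv2.CHAIN_APPROX_NONE);k=max(cs,key=cv2.contourArea)
print(cv2.boundingRect(k),cv2.minAreaRect((1000*plane(c,k[:,0],0.127)[:,:2]).astype(np.float32)))
E
python3 w.py w1
```

```text
1.4 [0.50253736 0.00828752 0.26158168] [[0.101, 0.995, 0.001], [0.995, -0.101, -0.0], [-0.0, 0.001, -1.0]] [-0.59  0.03  0.5   1.76 -0.01  1.36 -0.19] [-0.5  1.3 -0.5]
(217, 194, 119, 80) ((498.6560974121094, -28.308135986328125), (72.0135726928711, 101.1948013305664), 86.51617431640625)
```

View pics/w1.png

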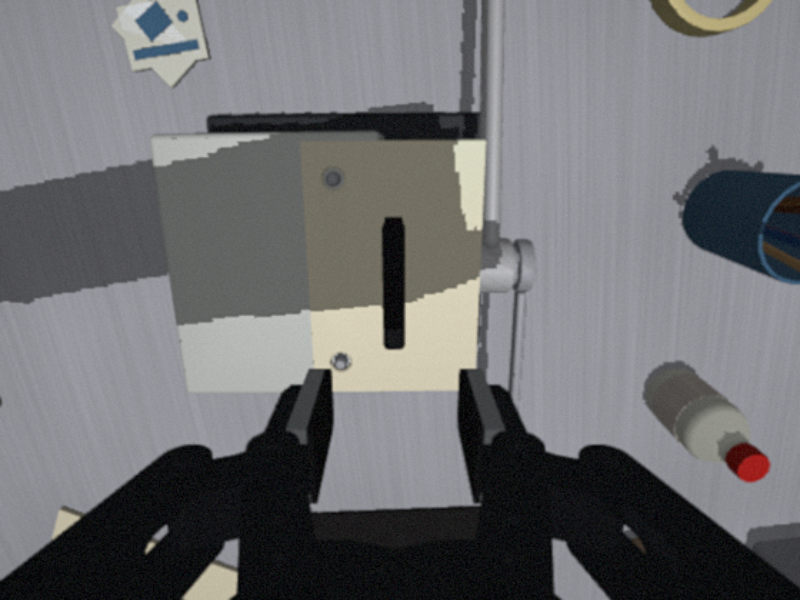

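The wrist view shows the pins at (333,178) and (341,361), and the handle bar from (393,218) to (395,348). The cover is partly in the gripper's shadow.

```bash
python3 - <<'E'
from h import *
d=np.load("w1.npz");o=dict(position=d["p"],ee_rot=d["q"]);c=cam("wrist",o)
S=.7
pins=plane(c,np.array([(333,177),(341,361)])*S,0.131)
print("pins",pins[:,:2],np.linalg.norm(pins[0]-pins[1]))
v=pins[0]-pins[1];yaw=np.arctan2(v[1],v[0])-np.pi/2
Rz=R.from_euler("z",yaw).as_matrix();L=pins.mean(0)-Rz@[-.008,0,0];print("yaw",np.degrees(yaw),"lamp",L[:2])
im=d["im"].astype(int);m=(im.sum(2)<60).astype(np.uint8);m[265:]=0;m[:145]=0;m[:,:255]=0;m[:,300:]=0
cs,_=cv2.findContours(m,cv2.RETR_EXTERNAL,cv2.CHAIN_APPROX_NONE);k=max(cs,key=cv2.contourArea);print(cv2.boundingRect(k))
print("bar",cv2.minAreaRect((1000*plane(c,k[:,0],.157)[:,:2]).astype(np.float32)))
for n,p in(("cover_grip",(.025,0)),("bolt",(.05,0)),("gap",(.04,0))):print(n,(L+Rz@[*p,0])[:2])
im=np.load("side.npy").astype(int)
E
```

```text
pins [[ 0.47540631  0.06974307]
 [ 0.4650948  -0.03849078]] 0.10872393916249759
yaw -5.442178671880629 lamp [0.47821449 0.01486742]
(268, 153, 15, 91)
bar ((502.3804626464844, 13.327625274658203), (69.77684020996094, 10.201220512390137), 84.90071105957031)
cover_grip [0.5031018  0.01249639]
bolt [0.52798911 0.01012536]
gap [0.51803419 0.01107377]
```

>>> step_arm:
  commands: [40, 0.001, 0.002, -0.08, 0, 0, 0, 40, 0.001, 0.002, -0.16, 0, 0, 0, 40, 0.001, 0.002, -0.19, 0, 0, 0, 40, 0.001, 0.002, -0.21, 0, 0, 0, 40, 0.001, 0.002, -0.21, 0, 0, 0, 0, 0.001, 0.002, -0.21, 0, 0, 0, 0, 0.001, 0.002, -0.21, 0, 0, 0, 0, 0.001, 0.002, -0.21, 0, 0, 0, 0, 0.001, 0.002, -0.21, 0, 0, 0, 0, 0.001, 0.002, -0.21, 0, 0, 0]
  squeeze: 50

```text
clock: 2.7
position: [0.5033, 0.0132, 0.1364]
ee_rot: [0.741, 0.672, 0.001, 0.0]
ft_force: [-0.4, -0.5, 6.0]
grip_width: 0.127
grasp_force: 49.7
```

>>> step_arm:
  commands: [0, 0, 0, 0.04, 0, 0, 0, 0, 0, 0, 0.09, 0, 0, 0, 0, -0.006, -0.045, 0.12, 0, 0, 0, 0, -0.018, -0.13, 0.12, 0, 0, 0.004, 0, -0.031, -0.22, 0.12, 0, 0, 0.008, 0, -0.045, -0.315, 0.12, 0, 0, 0.014, 0, -0.058, -0.41, 0.12, 0, 0, 0.014, 0, -0.072, -0.505, 0.12, 0, 0, 0.014, 0, -0.084, -0.59, 0.1, 0, 0, 0.014, 0, -0.091, -0.642, 0.07, 0, 0, 0.014]

```text
clock: 3.95
position: [0.4472, -0.3749, 0.1775]
ee_rot: [0.727, 0.687, -0.0, 0.001]
ft_force: [0.2, 1.0, -1.8]
grip_width: 0.129
grasp_force: 49.1
```

```bash
cat > s.py <<'E'
from h import *
import sys
o=get_obs();im=camera("side");np.save(sys.argv[1]+".npy",im);cv2.imwrite(f"pics/{sys.argv[1]}.png",cv2.resize(im[...,::-1],(800,600)))
print(o["clock"],o["position"],o["ft_force"].round(1),o["grip_width"],o["grasp_force"])
E
python3 s.py s1
```

```text
3.95 [ 0.44715814 -0.37494311  0.17745502] [ 0.2  1.  -1.8] 0.12945649946304508 49.05459523200989
```

View pics/s1.png

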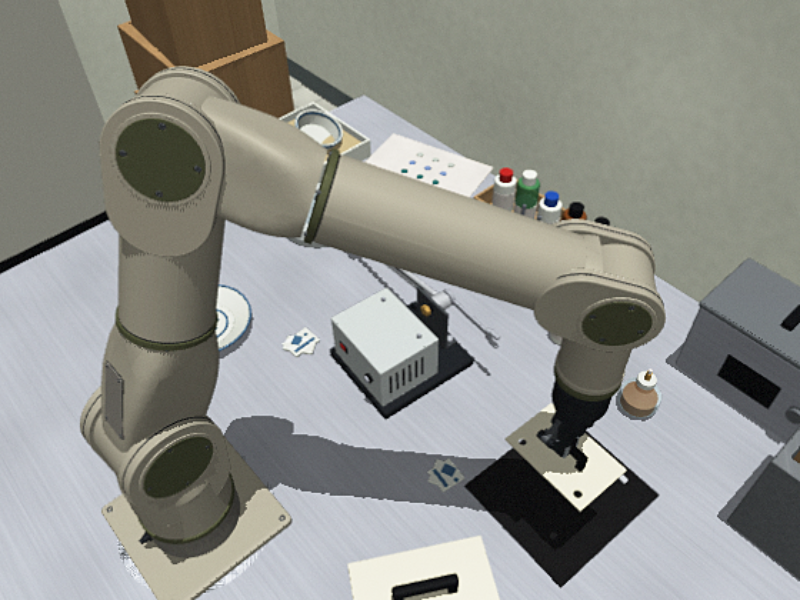

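The cover hangs level above the mat, at about (567,455). Lowering it and releasing.

>>> step_arm:
  commands: [0, 0, 0, -0.08, 0, 0, 0, 0, 0, 0, -0.15, 0, 0, 0, 0, 0, 0, -0.2, 0, 0, 0, 0, 0, 0, -0.235, 0, 0, 0, 0, 0, 0, -0.255, 0, 0, 0, 0, 0, 0, -0.265, 0, 0, 0, 0, 0, 0, -0.265, 0, 0, 0, 0, 0, 0, -0.265, 0, 0, 0, 40, 0, 0, -0.265, 0, 0, 0, 40, 0, 0, -0.265, 0, 0, 0]

```text
clock: 5.25
position: [0.4483, -0.3723, 0.0188]
ee_rot: [0.726, 0.688, 0.0, 0.0]
ft_force: [-0.2, -0.1, -0.1]
grip_width: 0.469
grasp_force: 0.0
```

>>> step_arm:
  commands: [40, 0, 0, 0.05, 0, 0, 0, 50, 0, 0, 0.14, 0, 0, 0, 60, 0, 0, 0.24, 0, 0, 0.03, 60, 0.01, 0.04, 0.32, 0, 0, 0.08, 60, 0.025, 0.12, 0.371, 0, 0, 0.14, 60, 0.045, 0.22, 0.371, 0, 0, 0.2, 60, 0.065, 0.32, 0.371, 0, 0, 0.26, 60, 0.085, 0.42, 0.371, 0, 0, 0.32, 60, 0.105, 0.52, 0.371, 0, 0, 0.38, 60, 0.12, 0.6, 0.371, 0, 0, 0.43]

```text
clock: 6.5
position: [0.5202, -0.0095, 0.2413]
ee_rot: [0.133, 0.991, 0.0, 0.0]
ft_force: [0.2, 0.1, 0.4]
grip_width: 0.707
grasp_force: 0.0
```

```bash
python3 - <<'E'
from h import *
im=np.load("side.npy");c=cam("side");K,d,E=c
L=np.array([.4782,.0149,0]);Rz=R.from_euler("z",-5.44,degrees=True).as_matrix()
def onx(uv,x):
    n=cv2.undistortPoints(np.array(uv,float).reshape(-1,1,2),K,d)[:,0];r=np.c_[n,np.ones(len(n))]@E[:3,:3];o=-E[:3,:3].T@E[:3,3]
    o=Rz.T@(o-L);r=r@Rz;return o+r*((x-o[0])/r[:,0])[:,None]
a=onx(np.array([(490,208),(597,303),(625,337)])/5+[220,170],.105);print(a.round(4))
for p in a: print(np.arctan2(.105-p[2],-p[1]))
print("line",np.arctan2(a[0,2]-a[1,2],a[0,1]-a[1,1]))
for th in(-.3,0):
  print(th,((proj(c,[L+Rz@[.105,-s*np.cos(th),.105-s*np.sin(th)] for s in(0,.05,.12,.14)])-[220,170])*5).tolist())
E
python3 s.py s2
```

```text
[[ 0.105  -0.0173  0.1022]
 [ 0.105  -0.105   0.1057]
 [ 0.105  -0.1276  0.0999]]
0.16062743271556873
-0.0069183405488153545
0.04009199829300203
line -0.04023034124254295
-0.3 [[470.0356970466126, 185.7805837576187], [527.7210984691444, 219.87195900339955], [614.2272597534128, 271.0031942002749], [640.2755303674528, 286.4012378579919]]
0 [[470.0356970466126, 185.7805837576187], [529.0811364282399, 240.74477793591768], [615.9924272986555, 321.66412029366893], [641.7858178674144, 345.68276556351776]]
6.5 [ 0.52018886 -0.00954139  0.24133652] [0.2 0.1 0.4] 0.7069481794678124 0.0
```

>>> step_arm:
  commands: [60, 0.004, 0.02, 0, 0, 0, 0.03, 60, 0.007, 0.038, 0, 0, 0, 0.057, 60, 0.007, 0.038, 0, 0, 0, 0.057, 60, 0.007, 0.038, 0, 0, 0, 0.057, 60, 0.007, 0.038, 0, 0, 0, 0.057, 60, 0.007, 0.038, 0, 0, 0, 0.057, 60, 0.007, 0.038, 0, 0, 0, 0.057, 60, 0.007, 0.038, 0, 0, 0, 0.057, 60, 0.007, 0.038, 0, 0, 0, 0.057, 60, 0.007, 0.038, 0, 0, 0, 0.057]

```text
clock: 7.8
position: [0.5242, 0.0107, 0.2409]
ee_rot: [0.047, 0.999, 0.0, -0.0]
ft_force: [-0.3, -0.5, 0.4]
grip_width: 0.703
grasp_force: 0.0
```

```bash
python3 w.py w2; python3 s.py s3; python3 - <<'E'
from h import *
d=np.load("w2.npz");c=cam("wrist",dict(position=d["p"],ee_rot=d["q"]))
L=np.array([.4782,.0149,0]);Rz=R.from_euler("z",-5.44,degrees=True).as_matrix()
print("expect 800px",(proj(c,[L+Rz@p for p in([.05,0,.105],[.05,0,.1145],[-.008,.055,.131],[-.008,-.055,.131],[.065,0.045,.123],[.065,-.045,.123],[.105,-.14,.105])])/.7).round(0).tolist())
im=d["im"];a=np.load("s3.npy")
b=cv2.resize(a[170:270,250:370,::-1],(480,400),interpolation=cv2.INTER_CUBIC);m=cv2.resize(im[...,::-1],(800,600))[100:500,200:520]
cv2.imwrite("pics/w2s.png",np.hstack([m,b]))
E
```

```text
7.8 [0.52421974 0.01065206 0.24091936] [[-0.996, 0.095, -0.0], [0.095, 0.996, 0.0], [0.0, 0.0, -1.0]] [-0.49  0.1   0.41  1.73 -0.04  1.32  1.41] [-0.3 -0.5  0.4]
(519, 348, 41, 52) ((716.9756469726562, 258.5921630859375), (73.12865447998047, 31.025239944458008), 42.2566032409668)
7.85 [0.52421975 0.01064533 0.24092303] [-0.5 -0.4 -0.3] 0.7013640377090656 0.0
expect 800px [[395.0, 285.0], [395.0, 289.0], [504.0, 189.0], [285.0, 189.0], [475.0, 319.0], [315.0, 319.0], [171.0, 369.0]]
```

View pics/w2s.png

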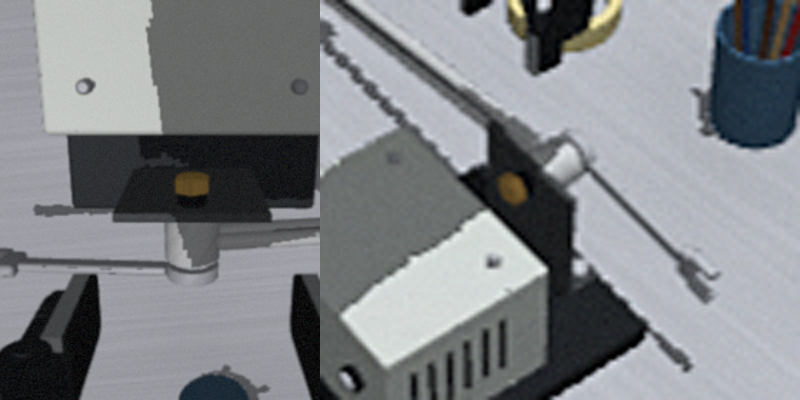

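View pics/s3.png

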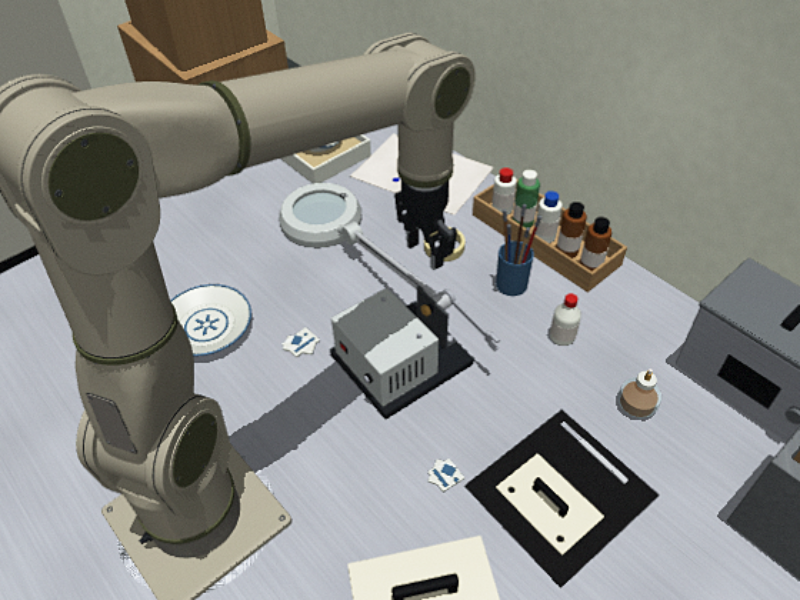

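The side view shows the cover lying flat on the mat at (550,500), clear of the scalpel. The wrist crop shows the bolt head at (191,183), i.e. full-frame (391,283) against a predicted (395,285), so about 1.5 mm towards -y. Descending into the gap with a 0.1 rad tilt.

>>> step_arm:
  commands: [50, -0.003, 0.001, -0.04, 0.016, -0.001, 0, 50, -0.003, 0.001, -0.09, 0.032, -0.003, 0, 50, -0.003, 0.001, -0.13, 0.032, -0.003, 0, 50, -0.003, 0.001, -0.17, 0.032, -0.003, 0, 50, -0.003, 0.001, -0.2, 0.032, -0.003, 0, 50, -0.003, 0.001, -0.23, 0.032, -0.003, 0, 50, -0.003, 0.001, -0.25, 0.032, -0.003, 0, 50, -0.003, 0.001, -0.262, 0.032, -0.003, 0, 50, -0.003, 0.001, -0.262, 0.032, -0.003, 0, 50, -0.003, 0.001, -0.262, 0.032, -0.003, 0]

```text
clock: 9.15
position: [0.5228, 0.0112, 0.0843]
ee_rot: [0.047, 0.998, 0.051, 0.003]
ft_force: [0.5, 0.6, 0.5]
grip_width: 0.588
grasp_force: 0.0
```

>>> step_arm:
  commands: [30, 0, 0, 0, 0, 0, 0, 0, 0, 0, 0, 0, 0, 0, 0, 0, 0, 0, 0, 0, 0, 0, 0, 0, 0, 0, 0, 0, 0, 0, 0, 0, 0, 0, 0, 0, 0, 0, 0, 0, 0, 0, 0, 0, 0, 0, 0, 0, 0, 0, 0, 0, 0, 0, 0, 0, 0, 0, 0, 0, 0, 0, 0, 0, 0, 0, 0, 0, 0, 0]
  squeeze: 60

```text
clock: 10.4
position: [0.5227, 0.0111, 0.0842]
ee_rot: [0.047, 0.998, 0.051, 0.003]
ft_force: [-1.7, -1.5, 6.3]
grip_width: 0.204
grasp_force: 58.5
```

```bash
python3 s.py s4; python3 w.py w3|head -1; python3 -c "
from h import *
a=np.load('s4.npy');b=cv2.resize(a[170:270,250:370,::-1],(480,400),interpolation=cv2.INTER_CUBIC);m=cv2.imread('pics/w3.png')[150:550,240:560]
cv2.imwrite('pics/g.png',np.hstack([m,b]))"
```

```text
10.4 [0.52266634 0.011124   0.08422695] [-1.7 -1.5  6.3] 0.2036888368314882 58.51627743802965
10.45 [0.52264976 0.01111392 0.08422781] [[-0.996, 0.094, 0.01], [0.095, 0.99, 0.101], [-0.0, 0.101, -0.995]] [-0.41  0.25  0.42  1.93 -0.24  0.99  1.6 ] [-2.  -1.4  5.1]Traceback (most recent call last):
  File "w.py", line 8, in <module>
    cs,_=cv2.findContours(m,cv2.RETR_EXTERNAL,cv2.CHAIN_APPROX_NONE);k=max(cs,key=cv2.contourArea)
                                                                       ~~~^^^^^^^^^^^^^^^^^^^^^^^^
ValueError: max() iterable argument is empty
```

View pics/g.png

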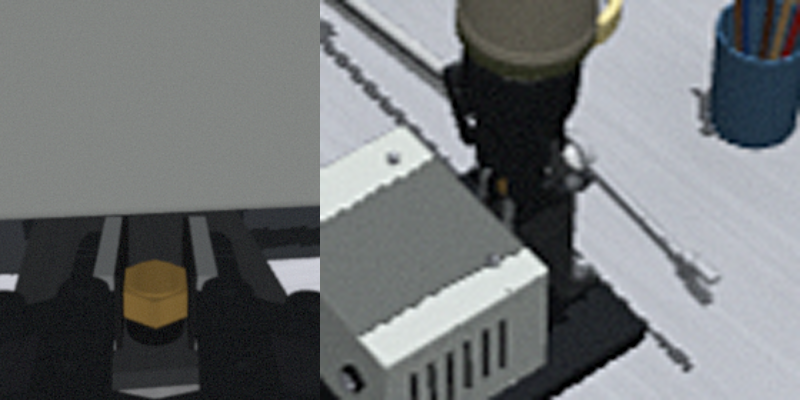

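The wrist crop shows the fingers on the hex head's flats at (155,295). The opening reads about 19 mm, which matches the head. Holding for 1.25 s, then comparing.

>>> step_arm:
  commands: [0, 0, 0, 0, 0, 0, 0, 0, 0, 0, 0, 0, 0, 0, 0, 0, 0, 0, 0, 0, 0, 0, 0, 0, 0, 0, 0, 0, 0, 0, 0, 0, 0, 0, 0, 0, 0, 0, 0, 0, 0, 0, 0, 0, 0, 0, 0, 0, 0, 0, 0, 0, 0, 0, 0, 0, 0, 0, 0, 0, 0, 0, 0, 0, 0, 0, 0, 0, 0, 0]

```text
clock: 11.75
position: [0.5226, 0.0111, 0.0842]
ee_rot: [0.047, 0.998, 0.051, 0.003]
ft_force: [-2.1, -0.5, 6.4]
grip_width: 0.201
grasp_force: 58.5
```

>>> step_arm:
  commands: [0, 0, 0, 0, 0, 0, 0, 0, 0, 0, 0, 0, 0, 0, 0, 0, 0, 0, 0, 0, 0, 0, 0, 0, 0, 0, 0, 0, 0, 0, 0, 0, 0, 0, 0, 0, 0, 0, 0, 0, 0, 0, 0, 0, 0, 0, 0, 0, 0, 0, 0, 0, 0, 0, 0, 0, 0, 0, 0, 0, 0, 0, 0, 0, 0, 0, 0, 0, 0, 0]

```text
clock: 13.0
position: [0.5227, 0.0111, 0.0842]
ee_rot: [0.047, 0.998, 0.051, 0.003]
ft_force: [-2.1, -1.6, 6.6]
grip_width: 0.205
grasp_force: 58.5
```

```bash
python3 s.py s5; python3 - <<'E'
from h import *
a,b=[np.load(f"{n}.npy").astype(np.float32).mean(2)[205:250,320:358] for n in("s4","s5")]
print("spanner shift px",cv2.phaseCorrelate(a,b), np.abs(a-b).max())
o=get_obs();print(o["clock"],o["position"],o["ft_force"],o["grip_width"],o["grasp_force"])
E
```

```text
13.0 [0.52265616 0.01110884 0.08423301] [-2.1 -1.6  6.6] 0.20528309529382063 58.51518237031996
spanner shift px ((0.018513858372770642, 0.4986890835740887), 0.9910721598731147) 15.666672
13.05 [0.5226731  0.01114313 0.08423945] [-1.32403823 -1.31233025  5.56368813] 0.20244338121859873 58.51525607518852
```

Both pictures match: the 0.5 px is the odd-size bias of phaseCorrelate, and the largest difference is at noise level. The bolt is held.

```bash
python3 -c "
from h import *
print(hand_in())"
```

```text
the job is handed in; nothing more can be done
None
```

The job is handed in at about 13 s: the cover lies flat and released on the mat, and the fingers hold the bolt head at about 58 N with no spanner movement seen over the last 2.6 s; the judge returned no verdict.

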